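Pre-set the sprung vial tweezers for the waiting vial

ROBOT

A 6-joint arm with a two-finger parallel gripper is mounted at the origin on the work surface. World frame = base frame: x ahead of the robot, y to its left, z up, the work surface at z = 0. Lengths are in m, angles in rad, forces in N, time in s.
With the tool pointing down it reaches from about 0.4 to 0.925 m from the base axis. Payload 12.5 kg.
Tool frame: the origin (TCP) lies between the finger pads; the fingertips stand 14 mm ahead of it and the grasp point (between the pads) lies 5 mm behind it; z points along the fingers, y is the direction in which the jaws open and shut (so a half turn about z gives the same grasp; the last joint's range is limited). The gripper opens to 95 mm and grips with 3 to 60 N. Pads are 20 mm wide; open, the fingers measure 119 mm over their backs; the gripper's body (75 mm by 180 mm) begins 59 mm behind the grasp point.
Start: joints at [1.172, 0.491, 1.559, -0, 1.092, -0.106], TCP at [0.18, 0.598, 0.229] pointing down, gripper open.
Joint ranges: [-3.1, 3.1], [-0.84, 2.19], [0.05, 2.79], [-1.13, 4.28], [0.06, 2.93], [-2.69, 2.69]. Speed limits (rad/s): [2.22, 2.22, 2.79, 3.14, 3.14, 3.14].

INTERFACE

Orientations are given as [roll, pitch, yaw] about the fixed x, y, z axes, in that order (R = Rz(yaw) Ry(pitch) Rx(roll)).
In Python, from workcell import env, capture, get_calibration, ticket, spotter gives the robot as it stands.
- The arm moves only by the shell command python3 -m pendant 'ROWS' [FORCE]. ROWS is JSON, a list of rows, each an object with "dp": the shift along the tool's x, y, z in mm, a list of three; "turn": the turn, a rotation vector about the tool's x, y, z in rad, a list of three; "claw": the opening in per cent of the stroke, from 0 (shut) to 100 (fully open). In form: [{"dp": [tx, ty, tz], "turn": [rx, ry, rz], "claw": claw}, ...]. A call has 1 to 12 rows; each row is the pose to reach, as a shift and turn from the pose commanded when the call began, along the tool's axes at that moment; what a row does not reach only later rows make up. A row lasts 1/8 s, in which the tool goes at most 62.5 mm and 10.7 degrees, less where a joint would pass 70% of its speed; a pose out of reach is approached as far as the arm can. A call with a gripper value outside its range is refused whole. The fingers move at their own pace and stop on an object; FORCE is the grip in N (left out, the last holds). Time passes only in rows, so rows that repeat a pose let the fingers close. It gives the time, the measured TCP pose, the force and the opening at its end, in the units of the state.
- env.sense(): the state, without advancing time (a new reading comes with each control period).
- capture(name): name is "scene" or "top"; returns the picture (384x512x3 uint8, red, green, blue); there is no depth.
- get_calibration(name): a dict with "fx", "fy", "cx", "cy" (pixels), "extrinsics" (4x4, takes a point from camera to world coordinates). Camera axes: x right, y down, z forward; pixel columns grow to the right and rows downward; lengths in m; the calibration is good to about 2 mm. A picture is of the moment at which its call begins. get_calibration takes no time and is no camera call.
- ticket.close_job(): hands the job in, once; it reports no verdict.
Trained networks look in the newest picture that a camera, given by its name, has taken for a name from the list of things; names that differ only in an ending like _2 or _b are one class to them, and where a whole thing is asked for, a point or a joint stands for the part that bears it (a point fixed in the world has none). Each returns a list of dicts, best first, with "confidence" (0 to 1); they miss things now and then, are a little off and sometimes report something else, mostly with a low value. They report only what shows in the picture. A call takes as long as a camera call.
- spotter.cut_out(camera, thing): "mask" (384x512 bool, what is visible of it) and "box" ([centre column, centre row, width, height] in pixels, round what is visible of it).
The state is a dict: "time": time; "qpos": joint angles; "joint_vel": joint speeds; "effort": joint torques, N m; "ee_pos": TCP position; "tool_rot": TCP orientation; "wrist_force": force on the tool from outside, world axes, zero at the start; "ft_torque": the same for the moment, N m; "width": finger opening in m.
Only numpy, scipy, OpenCV 4.12 (cv2) and the standard library are available. Lean on these libraries where they do the work, as an engineer would, in place of code of your own. Each camera call takes 0.05 s, during which the arm holds its last target. There are 200 camera calls.

TASK

One of the three vials is waiting on the round steel stand: pick the long sprung tweezers up off their rest, carry them level until the two tips are a few centimetres above that vial, and squeeze them until the pointer stands at the gauge mark for that vial (short mark for the slim vial, middle-length mark for the medium one, long mark for the wide one). Hold that tip gap steady for a couple of seconds and finish while still holding the tweezers there at that gap, nothing put down. Do not squeeze the tips shut, and leave the vials and the other things on the bench where they are.

Things in the scene. Friction and masses are not known exactly. Their poses are not given: they have to be found in the camera images.
- tweezers: Sprung steel tweezers lying flat on the rest: 200 mm long, 12 mm high, about 80 g. Two 3 mm blades spread sideways from a round pivot end at x = -115 to the tips at x = +75 mm. Origin: midway between the finger pads when released, on the underside (32 mm above the bench at the start), fixed to the +y blade; x to the tips, z up. Balance point within 10 mm of the origin along x.
- tweezers_grip (a point): Where to pinch: 6 mm above the tweezers' origin, half-way up, same axes. The dark knurled pads (44 mm long, 12 high) are on the blades' outer faces: 48 mm wide over both when released; pinched there, about 41 mm for tip gap 36, 36 for 28, 31 for 20. Spring force at the pads 5 N at first touch, 7 N at gap 36, 8 at 28, 9 at 20; they spring open if let go.
- tip_fixed (a point): Inner face of the +y blade's tip, half-way up. Tip gap = distance between the two tip points, 48 mm released. This blade carries the gauge, an aluminium plate 66 mm wide, 20 mm long, on top of the blades, far edge 25 mm behind the tips; three dark marks reach that edge, 6, 12 and 18 mm long, for tip gaps of 20, 28 and 36 mm.
- tip_moving (a point): Inner face of the tip of the -y blade, half-way up. This blade carries the pointer, an upright 3 mm dark pin just ahead of the gauge plate's far edge.
- squeeze (a joint): Angle by which the -y blade has been squeezed towards the other, rad: 0 released, growing as the tips close. Tip gap in mm is about 48 - 190 x angle: 0.063 for gap 36, 0.105 for 28, 0.147 for 20; 0.24 is the stop, tips nearly shut.
- rest: Fixed white plastic rest under the tweezers: 6 mm base plate and two cross blocks with tops 32 mm above the bench, 22 mm thick at x = -105 and 14 mm thick at x = +60 mm, up to 78 mm wide; between the blocks there is room for fingers. Origin on the bench below the tweezers' origin, same axes.
- stand_top (a point): Centre of the top of the round steel stand, 72 mm across, 10 mm high, fixed on the bench. The vial standing on it is the waiting one.
- slim_vial (a point): Centre, half-way up, of the slim vial: glass, 16 mm diameter, 70 mm tall, with a cap of the same diameter. Loose. Stands upright either on the stand or on the white tray (tray 170 x 80 mm, 10 mm high), its top 80 mm above the bench. Tip gap wanted when it waits: 20 mm.
- medium_vial (a point): As the slim vial, 24 mm diameter. Tip gap wanted when it waits: 28 mm.
- wide_vial (a point): As the slim vial, 32 mm diameter. Tip gap wanted when it waits: 36 mm.
- flask: Bystander: culture flask with a dark cap, 75 x 40 mm, 146 mm tall, standing. Origin at the centre of its underside.
- dishes: Bystander: two stacked culture dishes, 93 mm across, 29 mm high. Origin at the centre of the underside.
- jar: Bystander: lidded jar, 62 mm across, 64 mm tall. Origin at the centre of the underside.

How it is judged:
On the way, in this order (a step that is already met when the one before it is completed fails the run):
1. the tweezers are lifted clear of their rest, held level in the fingers (height (world z) of tweezers_grip above 0.065 m and contact force between tweezers and rest below 0.05 N and contact force between the fingers and tweezers above 1 N and angle between tweezers_grip's own z axis and vertical below 0.35 rad), for 0.2 s.
2. the tips are held above the waiting vial at the gap of its mark for 1.5 seconds (horizontal distance between each of tip_fixed, tip_moving and stand_top below 0.04 m and height (world z) of tip_fixed between 0.09 and 0.175 m and height (world z) of tip_moving between 0.09 and 0.175 m and ((horizontal distance between slim_vial and stand_top below 0.025 m and distance between tip_fixed and tip_moving between 0.017 and 0.023 m) or (horizontal distance between medium_vial and stand_top below 0.025 m and distance between tip_fixed and tip_moving between 0.025 and 0.031 m) or (horizontal distance between wide_vial and stand_top below 0.025 m and distance between tip_fixed and tip_moving between 0.033 and 0.039 m)) and contact force between the fingers and tweezers above 1 N and contact force between tweezers and rest below 0.05 N and angle between tweezers_grip's own z axis and vertical below 0.35 rad), for 1.5 s.
At the end, for the whole second after the job is handed in: Still holding the tweezers still, level within 20 degrees, off the rest; both tips 10 to 95 mm above the waiting vial's top and within 40 mm of the stand's axis seen from above; tip gap within 3 mm of the mark for the vial on the stand (20, 28 or 36 mm); that vial still on the stand (all of step 2 and linear speed of tweezers below 0.03 m/s); the arm keeps its last pose, push and grip.
It fails at once if the tips are squeezed shut (gap under 12 mm) (distance between tip_fixed and tip_moving below 0.012 m).
It fails at once if a vial is moved by more than 15 mm or a bystander by more than 20 mm (distance of any of slim_vial, medium_vial, wide_vial from where it was at the start of the episode above 0.015 m or distance of any of flask, dishes, jar from where it was at the start of the episode above 0.02 m).
It also fails if it takes over 45 s, if anything falls off the work surface, if the arm or the gripper's body presses on something with over 40 N, if the wrist force passes 120 N, or if a joint passes its speed limit or range.

## Working session

There is one attempt and no reset: what is moved stays moved. The work goes in short steps, Python scripts to look and compute and a shell command to move; the robot and the scene stay as the last step left them, time stands still between calls to the robot, and variables do not carry over. Pictures are saved under pics/ and viewed, about 8 in all and at most 12, crops included, and the job is handed in when it is done.

```bash
mkdir -p pics; cat > h.py <<'E'
import numpy as np,cv2
from workcell import env,capture,get_calibration,ticket,spotter
def ray(cam,u,v,z):
    c=get_calibration(cam);T=np.array(c["extrinsics"])
    d=T[:3,:3]@np.array([(u-c["cx"])/c["fx"],(v-c["cy"])/c["fy"],1]);o=T[:3,3]
    return o+d*(z-o[2])/d[2]
def proj(cam,p):
    c=get_calibration(cam);T=np.linalg.inv(np.array(c["extrinsics"]))
    q=T[:3,:3]@np.array(p)+T[:3,3]
    return c["cx"]+c["fx"]*q[0]/q[2],c["cy"]+c["fy"]*q[1]/q[2]
def save(im,n,s=1.5):
    cv2.imwrite('pics/'+n,cv2.resize(im[:,:,::-1],None,fx=s,fy=s,interpolation=cv2.INTER_CUBIC))
E
python3 - <<'E'
from h import *
np.set_printoptions(precision=4,suppress=True)
a=capture("top");b=capture("scene")
save(a,'top1.png');save(b,'sc1.png')
for cam in("top","scene"):
    print(cam,np.array(get_calibration(cam)["extrinsics"])[:3].round(3).tolist())
    for t in("tweezers","rest","slim_vial","medium_vial","wide_vial","flask","dishes","jar"):
        for r in spotter.cut_out(cam,t)[:2]:
            m=r["mask"].astype(np.uint8);ys,xs=np.nonzero(m)
            print(t,round(r["confidence"],2),np.round(r["box"],1),np.array([xs.mean(),ys.mean()]),cv2.minAreaRect(np.c_[xs,ys].astype(np.float32)) if t in("tweezers","rest") else "")
print(env.sense())
E
```

```text
top [[0.002, -0.992, 0.129, 0.412], [-1.0, 0.001, 0.02, 0.044], [-0.02, -0.129, -0.991, 1.478]]
tweezers 0.65 [249.2 207.7  19.6  63.8] [247.8406 193.1739] ((247.5, 209.5), (63.0, 21.0), 90.0)
rest 0.79 [247.  207.4  19.3  64.1] [245.8517 212.0362] ((246.0892333984375, 208.39382934570312), (23.07552719116211, 62.79206466674805), 3.1798300743103027)
slim_vial 0.51 [384.6 180.9   8.3   7.1] [384.1111 180.4667] 
medium_vial 0.67 [332.9 179.9   8.8   9.6] [333.3051 180.6271] 
wide_vial 0.47 [385.  212.5  17.4  11. ] [385.16   209.6467] 
flask 0.88 [119.1 184.9  29.6  28.7] [119.0721 183.9592] 
flask 0.55 [383.8 180.2   7.9   7.1] [384.4615 180.4038] 
dishes 0.81 [240.5 138.5  26.4  30.6] [239.1722 139.3264] 
dishes 0.72 [248.9 209.4  18.1  64.9] [247.1557 195.1384] 
jar 0.9 [363.3 143.6  25.2  30.4] [361.6188 143.7287] 
scene [[0.638, 0.475, -0.607, 1.284], [0.77, -0.376, 0.515, -0.528], [0.017, -0.796, -0.605, 0.74]]
tweezers 0.88 [254.9 180.3  48.5  39. ] [253.8569 180.2429] ((253.5814666748047, 179.0367431640625), (54.94068908691406, 19.274459838867188), 42.70939636230469)
rest 0.8 [2
[... 507 characters left out ...]
40.4563] 
dishes 0.77 [308.4 218.9  40.4  32.7] [307.2032 219.2962] 
dishes 0.43 [255.2 181.7  44.8  35.2] [253.8248 180.6364] 
jar 0.88 [186.2 279.9  27.5  38.8] [185.552  278.8405] 
jar 0.48 [307.5 219.4  37.7  31. ] [307.3753 219.1556] 
{'time': 0.9, 'qpos': array([ 1.1724,  0.4909,  1.5589,  0.    ,  1.0917, -0.1056]), 'joint_vel': array([ 0.0005, -0.0025,  0.0017,  0.0001, -0.0003, -0.0019]), 'effort': array([ -0.0024, -61.2466, -25.8424,   0.0692,   0.0445,  -0.    ]), 'ee_pos': array([0.1804, 0.5984, 0.2287]), 'tool_rot': array([ 3.1415, -0.    ,  2.8488]), 'wrist_force': array([-0.8098,  0.1632, -0.0452]), 'ft_torque': array([ 0.0241, -0.0158, -0.006 ]), 'width': 0.09521787637588006}
```

View pics/top1.png

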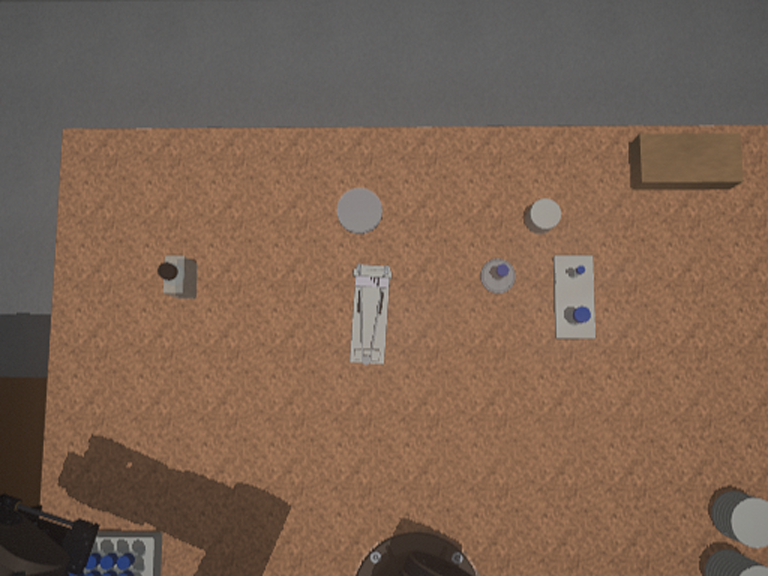

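View pics/sc1.png

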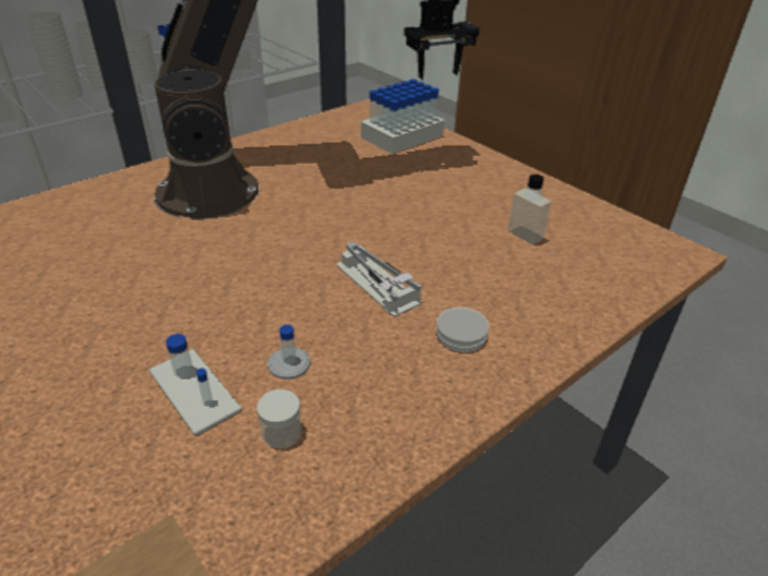

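The top view shows the medium vial on the stand at about (332,181) px, with the slim one at (385,180) and the wide one at (385,210) on the tray. So the target gap is 28 mm. The tweezers point their tips towards +x (up in the picture). I'll zoom in on them.

```bash
python3 - <<'E'
from h import *
a=capture("top")
cv2.imwrite('pics/crop.png',cv2.resize(a[170:250,220:352,::-1],None,fx=6,fy=6,interpolation=cv2.INTER_CUBIC))
r=spotter.cut_out("top","rest")[0]["mask"].astype(np.uint8)
cs=max(cv2.findContours(r,0,1)[0],key=len);print(cv2.minAreaRect(cs))
# stand: bright pixels by ellipse
g=cv2.cvtColor(a,cv2.COLOR_RGB2HSV)[165:205,310:350,1]
m=(g<70).astype(np.uint8);n,l,s,c=cv2.connectedComponentsWithStats(m);i=1+s[1:,4].argmax();print(s[i],c[i]+[310,165])
x,y,w,h,_=s[i];u,v=310+x+w/2-.5,165+y+h/2-.5;print("stand",ray("top",u,v,.01))
for t,p in(("tw",(247,208)),):print(ray("top",*p,.032))
E
```

```text
((245.90354919433594, 215.35025024414062), (23.084043502807617, 50.727901458740234), 4.085616588592529)
[ 10   7  24  24 394] [331.21319797 184.01522843]
stand [ 0.62634903 -0.16727872  0.01      ]
[0.54928    0.08939971 0.032     ]
```

View pics/crop.png

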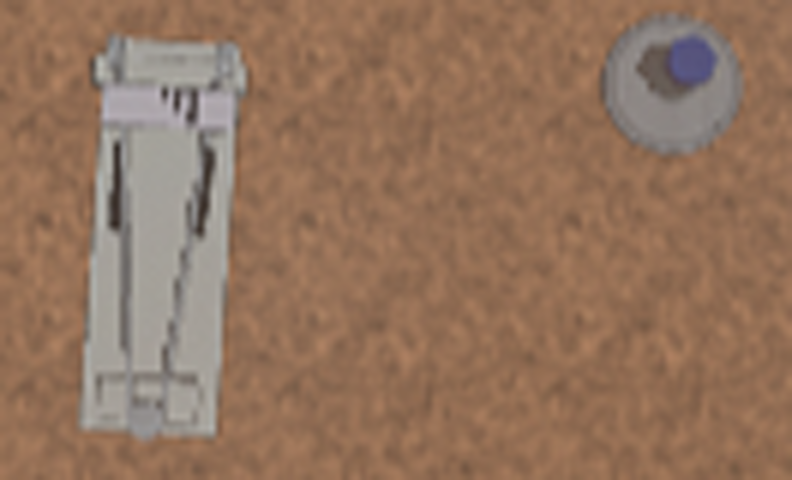

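```bash
python3 - <<'E'
from h import *
f=lambda c,z:ray("top",220+(c[0]+.5)/6-.5,170+(c[1]+.5)/6-.5,z)[:2]
padL,padR=f((113,186),.044),f((206,188),.044)
print("pads",padL,padR,(padL+padR)/2,np.linalg.norm(padL-padR))
d=padL-padR;print("yaw from pads",np.arctan2(-d[0],d[1]))
tl,tr=f((119,44),.044),f((230,50),.044)
pv=f((145,424),.044); print("tips",tl,tr,"pivot",pv,np.linalg.norm((tl+tr)/2-pv))
e=(tl+tr)/2-pv;print("yaw",np.arctan2(e[1],e[0]))
a,b=f((82,430),.006),f((215,435),.006);print("rest back corners",a,b); d=a-b;print(np.linalg.norm(d),np.arctan2(-d[0],d[1]))
for p,q in(((82,430),(98,130)),((215,435),(231,140))):
    e=f(q,.006)-f(p,.006);print("edge yaw",np.arctan2(e[1],e[0]))
print("stand",f((672,85),.01),"vial top",f((691,60),.08))
E
```

```text
pads [0.57028939 0.11464355] [0.56928371 0.06852352] [0.56978655 0.09158354] 0.04613098847597044
yaw from pads -0.021802223172154484
tips [0.64155756 0.11205822] [0.63846405 0.05667194] pivot [0.45286416 0.09825823] 0.18766162932951266
yaw -0.07410077179839934
rest back corners [0.45088638 0.13143419] [0.44848394 0.06444937]
0.06702789009891144 -0.03585008805965065
edge yaw -0.046473509626537866
edge yaw -0.05323829764059094
stand [ 0.62557898 -0.16751728] vial top [ 0.62762884 -0.16684729]
```

```bash
python3 -m pendant '[{"dp":[-40,-29,0],"turn":[0,0,-0.02],"claw":100},{"dp":[-90,-65,0],"turn":[0,0,-0.05],"claw":100},{"dp":[-140,-101,0],"turn":[0,0,-0.08],"claw":100},{"dp":[-190,-137,0],"turn":[0,0,-0.1],"claw":100},{"dp":[-240,-173,0],"turn":[0,0,-0.12],"claw":100},{"dp":[-290,-209,0],"turn":[0,0,-0.15],"claw":100},{"dp":[-340,-245,0],"turn":[0,0,-0.18],"claw":100},{"dp":[-390,-281,20],"turn":[0,0,-0.2],"claw":100},{"dp":[-440,-317,40],"turn":[0,0,-0.22],"claw":100},{"dp":[-490,-353,70],"turn":[0,0,-0.24],"claw":100},{"dp":[-518,-373,100],"turn":[0,0,-0.243],"claw":100},{"dp":[-518,-373,100],"turn":[0,0,-0.243],"claw":100}]' 20
python3 - <<'E'
from h import *
b=capture("scene");s=env.sense();print(s["ee_pos"],s["tool_rot"])
u,v=map(int,proj("scene",(.569,.092,.04)))
cv2.imwrite('pics/hov.png',cv2.resize(b[v-60:v+40,u-65:u+65,::-1],None,fx=6,fy=6,interpolation=cv2.INTER_CUBIC))
E
```

```text
time: 2.5
ee_pos: [0.5691, 0.0894, 0.1261]
tool_rot: [-3.141, -0.004, 3.088]
wrist_force: [0.0, 0.7, 0.6]
width: 0.0953
[0.56867012 0.0907426  0.12747893] [-3.14152441e+00 -2.24514680e-03  3.08951774e+00]
```

View pics/hov.png

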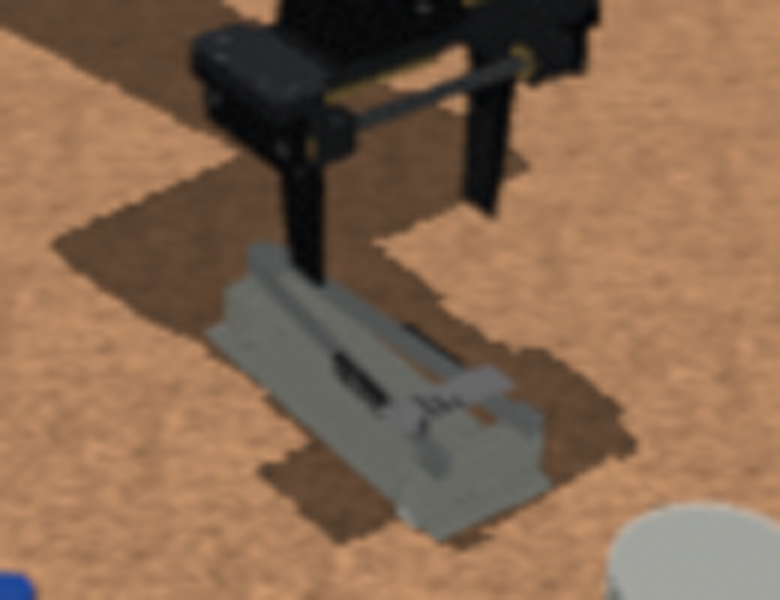

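The pad midpoint shows at crop (395,362). My grip estimate projects to (390,360), so they agree. I'm going down and closing gently.

```bash
python3 -m pendant '[{"dp":[0,0,20],"turn":[0,0,0],"claw":100},{"dp":[0,0,45],"turn":[0,0,0],"claw":100},{"dp":[0,0,70],"turn":[0,0,0],"claw":100},{"dp":[0,0,87],"turn":[0,0,0],"claw":100},{"dp":[0,0,95],"turn":[0,0,0],"claw":100},{"dp":[0,0,95],"turn":[0,0,0],"claw":80},{"dp":[0,0,95],"turn":[0,0,0],"claw":60},{"dp":[0,0,95],"turn":[0,0,0],"claw":55},{"dp":[0,0,95],"turn":[0,0,0],"claw":50},{"dp":[0,0,95],"turn":[0,0,0],"claw":46},{"dp":[0,0,95],"turn":[0,0,0],"claw":43},{"dp":[0,0,95],"turn":[0,0,0],"claw":43}]' 20
python3 -m pendant '[{"dp":[0,0,0],"turn":[0,0,0],"claw":43},{"dp":[0,0,0],"turn":[0,0,0],"claw":43}]'
```

```text
time: 4.05
ee_pos: [0.5688, 0.0917, 0.0338]
tool_rot: [3.142, 0.0, 3.092]
wrist_force: [-0.0, -0.0, 1.7]
width: 0.0412
time: 4.3
ee_pos: [0.5688, 0.0918, 0.0338]
tool_rot: [3.141, 0.0, 3.092]
wrist_force: [0.8, -1.6, 3.2]
width: 0.0411
```

```bash
python3 -m pendant '[{"dp":[0,0,-8],"turn":[0,0,0],"claw":43},{"dp":[0,0,-20],"turn":[0,0,0],"claw":43},{"dp":[0,0,-36],"turn":[0,0,0],"claw":43},{"dp":[0,0,-54],"turn":[0,0,0],"claw":43},{"dp":[0,0,-72],"turn":[0,0,0],"claw":43},{"dp":[0,0,-88],"turn":[0,0,0],"claw":43},{"dp":[0,0,-98],"turn":[0,0,0],"claw":43},{"dp":[0,0,-100],"turn":[0,0,0],"claw":43},{"dp":[0,0,-100],"turn":[0,0,0],"claw":43},{"dp":[0,0,-100],"turn":[0,0,0],"claw":43},{"dp":[0,0,-100],"turn":[0,0,0],"claw":43}]'
python3 - <<'E'
from h import *
b=capture("scene")
u,v=map(int,proj("scene",(.59,.09,.13)))
cv2.imwrite('pics/lift.png',cv2.resize(b[v-50:v+50,u-65:u+65,::-1],None,fx=6,fy=6,interpolation=cv2.INTER_CUBIC))
E
```

```text
time: 5.68
ee_pos: [0.5685, 0.0918, 0.1332]
tool_rot: [-3.142, -0.001, 3.092]
wrist_force: [-0.8, -0.9, -0.3]
width: 0.0406
```

View pics/lift.png

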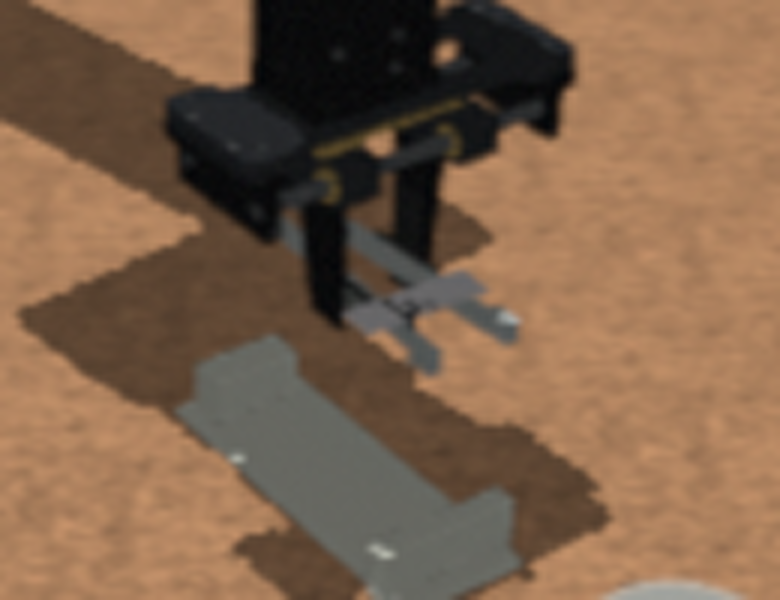

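The tweezers hang level between the fingers and are clear of the rest (tips at about (430,365) and (515,330) in the crop). Next I carry them to the stand.

```bash
python3 -m pendant '[{"dp":[0,-8,0],"turn":[0,0,0],"claw":43},{"dp":[1,-26,0],"turn":[0,0,0],"claw":43},{"dp":[1,-52,0],"turn":[0,0,0],"claw":43},{"dp":[2,-82,0],"turn":[0,0,0],"claw":43},{"dp":[3,-112,0],"turn":[0,0,0],"claw":43},{"dp":[3,-142,0],"turn":[0,0,0],"claw":43},{"dp":[4,-172,0],"turn":[0,0,0],"claw":43},{"dp":[5,-202,0],"turn":[0,0,0],"claw":43},{"dp":[5,-228,0],"turn":[0,0,0],"claw":43},{"dp":[5,-246,0],"turn":[0,0,0],"claw":43},{"dp":[5,-254,0],"turn":[0,0,0],"claw":43},{"dp":[5,-255,0],"turn":[0,0,0],"claw":43}]'
python3 -m pendant '[{"dp":[0,0,0],"turn":[0,0,0],"claw":42},{"dp":[0,0,0],"turn":[0,0,0],"claw":40},{"dp":[0,0,0],"turn":[0,0,0],"claw":39},{"dp":[0,0,0],"turn":[0,0,0],"claw":38},{"dp":[0,0,0],"turn":[0,0,0],"claw":38},{"dp":[0,0,0],"turn":[0,0,0],"claw":38},{"dp":[0,0,0],"turn":[0,0,0],"claw":38},{"dp":[0,0,0],"turn":[0,0,0],"claw":38}]'
python3 - <<'E'
from h import *
s=env.sense();print(s["ee_pos"],s["width"])
for cam in("top","scene"):
    b=capture(cam)
    u,v=map(int,proj(cam,(.615,-.165,.13)));print(cam,u,v,proj(cam,(.626,-.167,.138)))
    w,h=(32,24) if cam=="top" else (50,38)
    cv2.imwrite(f'pics/sq_{cam}.png',cv2.resize(b[v-h:v+h,u-w:u+w,::-1],(800,600),interpolation=cv2.INTER_CUBIC))
E
```

```text
time: 7.22
ee_pos: [0.5508, -0.1629, 0.1336]
tool_rot: [3.141, -0.0, 3.091]
wrist_force: [0.0, -0.6, -0.9]
width: 0.0411
time: 8.22
ee_pos: [0.551, -0.1627, 0.1336]
tool_rot: [3.142, 0.0, 3.092]
wrist_force: [-0.1, -0.5, -1.0]
width: 0.0362
[ 0.5509931  -0.16265257  0.13361878] 0.0361953940037178
top 336 181 (np.float64(337.89865781411174), np.float64(176.98741238413052))
scene 186 199 (np.float64(187.80165313057668), np.float64(199.5898739036353))
```

View pics/sq_top.png

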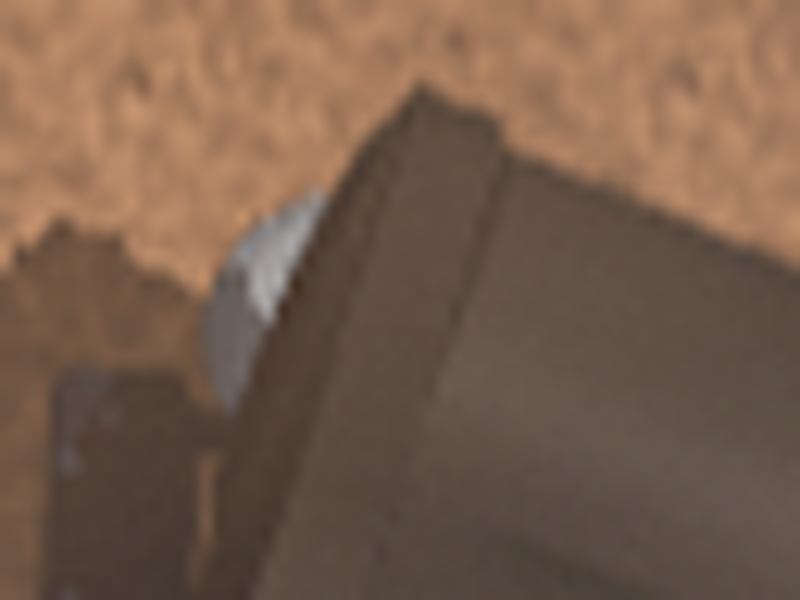

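View pics/sq_scene.png

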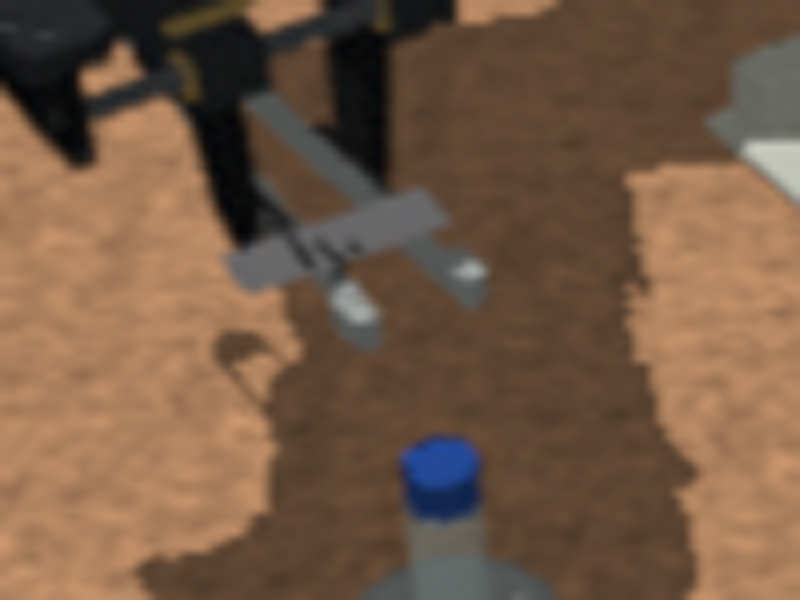

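```bash
python3 - <<'E'
from h import *
f=lambda c,z:ray("scene",136+(c[0]+.5)/8-.5,161+(c[1]+.5)/8-.5,z)[:2]
a,b=f((380,318),.1446),f((447,287),.1446);print("inner",a,b,np.linalg.norm(a-b))
a,b=f((337,335),.1446),f((487,270),.1446);print("outer",a,b,np.linalg.norm(a-b))
ims=[capture("scene").astype(float) for _ in range(4)]
b=np.mean(ims,0).astype(np.uint8)[178:208,160:200,::-1]
cv2.imwrite('pics/g.png',cv2.resize(b,(800,600),interpolation=cv2.INTER_LANCZOS4))
E
```

```text
inner [ 0.62863501 -0.18100285] [ 0.6285269 -0.1579272] 0.023075905131511146
outer [ 0.62757317 -0.19482205] [ 0.62906528 -0.14426553] 0.0505785296538508
```

View pics/g.png

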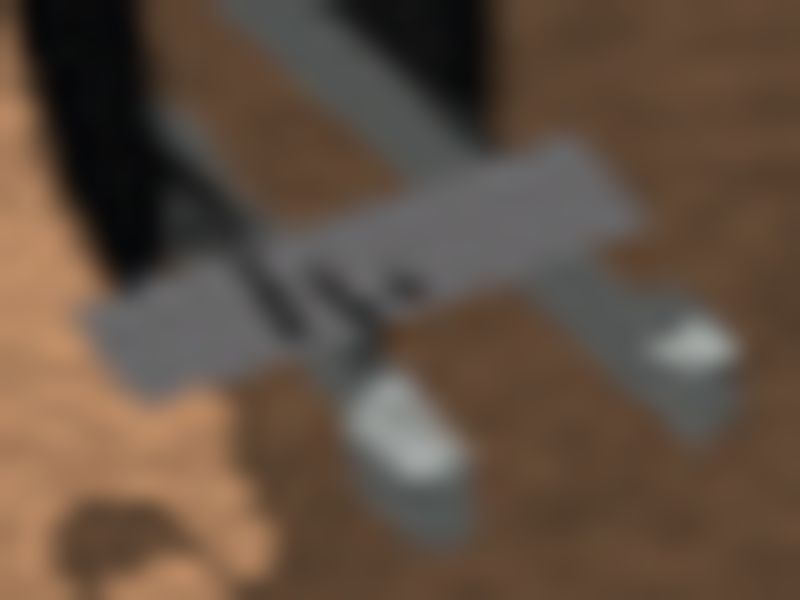

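The pointer, at (365,345) in the zoom, stands at the middle mark, and the 36.2 mm pad width agrees with a gap of about 28 mm. The triangulated tips straddle the stand axis. I'll hold 3 s and then hand in.

```bash
for i in 1 2; do python3 -m pendant '[{"dp":[0,0,0],"turn":[0,0,0],"claw":38},{"dp":[0,0,0],"turn":[0,0,0],"claw":38},{"dp":[0,0,0],"turn":[0,0,0],"claw":38},{"dp":[0,0,0],"turn":[0,0,0],"claw":38},{"dp":[0,0,0],"turn":[0,0,0],"claw":38},{"dp":[0,0,0],"turn":[0,0,0],"claw":38},{"dp":[0,0,0],"turn":[0,0,0],"claw":38},{"dp":[0,0,0],"turn":[0,0,0],"claw":38},{"dp":[0,0,0],"turn":[0,0,0],"claw":38},{"dp":[0,0,0],"turn":[0,0,0],"claw":38},{"dp":[0,0,0],"turn":[0,0,0],"claw":38},{"dp":[0,0,0],"turn":[0,0,0],"claw":38}]'; done
python3 -c "
from h import *
s=env.sense();print(s['time'],s['width'],s['ee_pos']);ticket.close_job()"
```

```text
time: 10.02
ee_pos: [0.551, -0.1626, 0.1336]
tool_rot: [3.141, -0.0, 3.092]
wrist_force: [-0.2, 0.3, -1.2]
width: 0.0365
time: 11.52
ee_pos: [0.551, -0.1626, 0.1336]
tool_rot: [3.141, 0.0, 3.092]
wrist_force: [-1.0, -1.1, -0.4]
width: 0.0364
11.525 0.03641293487467743 [ 0.55098545 -0.16264939  0.13360095]
the job is handed in; nothing more can be done
```

The medium vial was the one waiting on the stand. I picked the tweezers up, carried them level to about 58 mm above that vial, and squeezed them to the middle mark. I held that for about 3 s and handed the job in at 11.5 s, still holding; it reported no verdict.

**Last checks**
- **Tip gap:** the finger opening was steady at 36.2–36.5 mm, which means a gap of about 28–29 mm against the 28 mm wanted. The pointer stood at the middle mark, but at this picture resolution I could only read it to about 1–2 mm.
- **Direct tip measurement:** from the pictures, the inner tip edges were about 23 mm apart and the outer edges about 51 mm. The tip edges are too blurred to settle the gap, and the inner reading is below the allowed 25–31 mm. I relied on the gauge and the finger opening instead.
- **Position:** the midpoint between the tips measured about 3 mm from the stand's axis. The last pictures showed the vial still on the stand.
- **Not checked:** the top camera's view of the tips was blocked by the arm, so only the scene camera confirmed the tip position. I took no final picture of the other vials and bystanders.

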